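# Load the pine blank through the guard flap

### The job

Load the pine block that lies near the front edge of the bench lengthwise into the grey drilling fixture: lay it in the open front lane, then push it through the sprung yellow guard flap until you feel the hidden sprung buffer at the back give by some millimetres (a push of about 4 to 9 N), without driving the buffer hard in. Then take the gripper out so that the flap swings fully shut behind the block, which stays lying flat inside. Leave the glue bottle, the black cap and the spanner where they are.

Things in the scene. Friction and masses are not known exactly. Their poses are not given: they have to be found in the camera images.
- blank: Pine block lying near the front edge of the bench, before the orange case (not the like one far back at the wall), 45 mm wide (its x) x 110 mm long (its y) x 35 mm high, 0.11 to 0.23 kg, a drilled hole in its top. Origin at the centre of its underside, z up. It starts flat on the bench. Either end may go first.
- gate: Grey drilling fixture fixed to the bench. Origin on the bench surface under the middle of the shut flap (x = 0); +x runs inwards along the lane, +y to the left looking in; x, y below are in this frame, mm. Its light grey base, 10 mm thick, is the deck the block slides on: x -135 to 252, y -46 to 56. Before x = -57 the deck has no walls.
- throat (a point): Start of the straight lane, on its centre line at deck height (x = -34, y = 0, 10 mm above the bench). Flared cheeks lead in from x = -57, where they are 90 mm apart; from x = -34 to the flap the lane is 51 mm wide, walls 41 mm above the deck. Behind the flap the pocket spans y -25 to 36. All is open above up to x = 98, so fingers pointing down can follow the block through the flap.
- cover_edge (a point): Middle of the near edge of the cover's top (x = 98, y = 5, 55 mm above the bench). The 4 mm cover runs on to x = 250, 41 mm clear above the deck. Under it, unseen, stands a sprung rubber buffer; its face lies somewhere between x = 172 and 192 (differs each time, not measured), so a block touching it has its near end at x = 62 to 82.
- flap (a joint): Yellow guard flap across the lane, 55 mm long, 3 to 39 mm above the deck, 4 mm thick, hinge upright at its left (x 0, y 31). 0 = shut; grows as it swings inwards (+x), to 1.52 rad; never outwards. A light spring shuts it, but the block meets it near its hinge: up to about 12 N of push as it starts to open, then 1 to 2 N. It shuts once block and fingers are out of its swing (x 0 to 57 mm): lift the fingers straight up.
- buffer (a joint): How far the hidden buffer is pushed in, in m: 0 = free, grows inwards (+x of the fixture), hard stop at 0.016. Spring 900 N/m: 3.6 N at 4 mm, 10.8 N at 12 mm; must not pass 12 mm. When the push is eased it pushes the block back with it by those few millimetres; ease off before lifting the fingers.
- glue_bottle: White bottle with a red nozzle, 52 mm across, 142 mm tall, standing loose to the left of the fixture; origin at the centre of its underside.
- black_cap: Black cup-shaped cap, 56 mm across, 36 mm tall, loose, to the right of the fixture; origin at the centre of its underside.
- spanner: Steel combination spanner, 170 mm long (x) x 28 x 6 mm, lying loose to the left of the fixture; origin at the centre of its underside.

How it is judged:
By the outcome, as a careful person would: the job done as asked, in the order asked, and still so for the second after the job is handed in, with the robot touching nothing.
It also fails if it takes over 61 s, if anything falls off the work surface, if the arm or the gripper's body presses on something with over 40 N, if the wrist force passes 120 N, or if a joint passes its speed limit or range.

### The arm

A 6-joint arm with a two-finger parallel gripper is mounted at the origin on a cart in front of the work surface, level with it; the furniture and walls round the work are solid. World frame = base frame: x ahead of the robot, y to its left, z up, the work surface at z = 0. Lengths are in mm, angles in rad, forces in N, time in s.
With the tool pointing down it reaches from about 425 to 925 mm from the base axis. Payload 12.5 kg.
Tool frame: the origin (TCP) lies between the finger pads; the fingertips stand 14 mm ahead of it and the grasp point (between the pads) lies 5 mm behind it; z points along the fingers, y is the direction in which the jaws open and shut (so a half turn about z gives the same grasp; the last joint's range is limited). The gripper opens to 85 mm and grips with 20 to 120 N. Pads are 22 mm wide; open, the fingers measure 114 mm over their backs; the gripper's body (76 mm by 85 mm) begins 54 mm behind the grasp point. The pads swing forward as they close: fully open they stand 13 mm farther back than shut.
Start: joints at [-1.344, 0.491, 1.559, -0, 1.092, -0.106], TCP at [204.204, -590.715, 245.327] pointing down, gripper open.
Joint ranges: [-3.1, 3.1], [-0.84, 2.19], [0.05, 2.79], [-1.13, 4.28], [0.06, 2.93], [-2.69, 2.69]. Speed limits (rad/s): [2.22, 2.22, 2.79, 3.14, 3.14, 3.14].

### API

Orientations are given as a unit quaternion [x, y, z, w].
In Python, from rig import telemetry, optics, r gives the robot as it stands.
- The arm moves only by the tool arm_command, never from a script. Its argument "targets" is a list of rows, each a list of 2 entries, a list of its own where there are three numbers: the shift along the tool's x, y, z in units of 0.02 m (1.0 is 0.02 m), then the turn about the tool's z in units of 0.1 rad (1.0 is 0.1 rad). A call has 1 to 12 rows; each row shifts and turns the commanded pose from where the row before left it, along the tool's axes as they then stand; what a row does not reach is not made up. A row lasts 1/8 s, in which the tool goes at most 62.5 mm and 10.7 degrees, less where a joint would pass 70% of its speed; a pose out of reach is approached as far as the arm can. A call with a number of a shift or a turn outside -1 to 1 is refused whole. A call with a gripper value outside its range is refused whole. "fingers" is the opening, from -1 (shut) to 1 (fully open), set as the call begins (left out, the last holds). The fingers move at their own pace and stop on an object; "newtons" is the grip in N (left out, the last holds). Time passes only in rows, so rows that do not move let the fingers close. It gives the time, the measured TCP pose, the force and the opening at its end, in the units of the state.
- telemetry.get_obs(): the state, without advancing time (a new reading comes with each control period).
- optics.capture(name): name is "scene" or "side" or "wrist"; returns a dict with "pixels" (400x640x3 uint8, red, green, blue), "vfov" (degrees; the focal length in pixels is half the picture's height over the tangent of half this angle, whatever the lens; pixels are square), "cx", "cy" (the principal point, pixels), "R" (3x3) and "t" (3): a world point X has camera coordinates R X + t; the wrist camera has in their place "T_tool_cam" (4x4, takes a point from camera to tool coordinates, whose origin is the TCP and whose axes are the flange's). Camera axes: x right, y down, z forward; pixel columns grow to the right and rows downward; lengths in mm; the calibration is good to about 2 mm. A picture is of the moment at which its call begins: read the wrist's pose just before it. There is no depth.
- r.finish_job(): hands the job in, once; it reports no verdict.
The state is a dict: "clock": time; "qpos": joint angles; "joint_vel": joint speeds; "joint_torque": joint torques, N m; "position": TCP position; "eef_rot": TCP orientation; "ft_force": force on the tool from outside, world axes, zero at the start; "ft_torque": the same for the moment, N m; "opening": finger opening in mm.
Only numpy, scipy, OpenCV 4.12 (cv2) and the standard library are available. Lean on these libraries where they do the work, as an engineer would, in place of code of your own. Each camera call takes 0.05 s, during which the arm holds its last target.

## Working session

There is one attempt and no reset: what is moved stays moved. The work goes in short steps, Python scripts to look and compute and a tool call to move; the robot and the scene stay as the last step left them, time stands still between calls to the robot, and variables do not carry over. Pictures are saved under pics/ and viewed, and the job is handed in when it is done.

Besides the shell and the picture viewer there is one more tool, called by a JSON object that holds its "method" and its "body". arm_command: Moves the arm, as the interface text tells. Shifts and turns lie within -1 to 1; 1 stands for 0.02 m of shift or 0.1 rad of turn. Its arguments: {"type":"object","properties":{"targets":{"type":"array","items":{"type":"array"}},"fingers":{"type":"number"},"newtons":{"type":"number"}},"required":["targets"]}

```bash
ls; mkdir -p pics
python3 - <<'E'
from rig import telemetry, optics, r
import cv2,numpy as np,json
o=telemetry.get_obs();print(o)
for n in ["scene","side","wrist"]:
    c=optics.capture(n)
    cv2.imwrite(f"pics/{n}0.png",c["pixels"][:,:,::-1])
    print(n,{k:np.round(np.array(v),4).tolist() for k,v in c.items() if k!="pixels"})
E
```

```text
pics
{'clock': 0.0, 'qpos': array([-1.34359396e+00,  4.91548510e-01,  1.55945207e+00, -2.97830921e-05,
        1.09170703e+00, -1.05562951e-01]), 'joint_vel': array([ 0.00050087,  0.00031433,  0.00020167, -0.00032012,  0.00046635,
        0.00129253]), 'joint_torque': array([-2.79483975e-03, -6.18470764e+01, -2.61595863e+01, -2.53634698e-04,
        4.02640129e-03, -5.16414116e-05]), 'position': array([ 204.14998492, -590.491483  ,  244.73369493]), 'eef_rot': array([ 9.86189016e-01,  1.65622803e-01, -4.70715497e-05, -5.55645457e-04]), 'ft_force': array([-0.11938361, -0.97720445,  0.51096499]), 'ft_torque': array([ 0.01448215, -0.0046236 , -0.06002286]), 'opening': 85.16366346130003}
scene {'vfov': 45.1106, 'cx': 312.0851, 'cy': 199.5612, 'R': [[-0.6791, -0.734, -0.0093], [-0.3515, 0.3363, -0.8737], [0.6444, -0.5901, -0.4864]], 't': [551.6364, 201.3295, 1102.6668]}
side {'vfov': 42.3587, 'cx': 319.6606, 'cy': 196.1367, 'R': [[-0.9944, -0.1036, 0.0215], [-0.0721, 0.5149, -0.8542], [0.0774, -0.851, -0.5195]], 't': [572.0848, -4.9673, 1667.5042]}
wrist {'vfov': 71.0176, 'cx': 322.4841, 'cy': 199.437, 'T_tool_cam': [[-0.0007, -0.9473, -0.3204, 83.0951], [1.0, -0.0003, -0.0013, -0.675], [0.0011, -0.3204, 0.9473, -128.5031], [0.0, 0.0, 0.0, 1.0]]}
```

View pics/scene0.png

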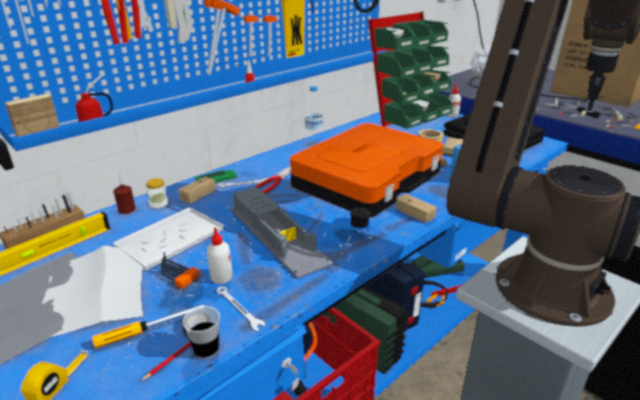

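View pics/side0.png

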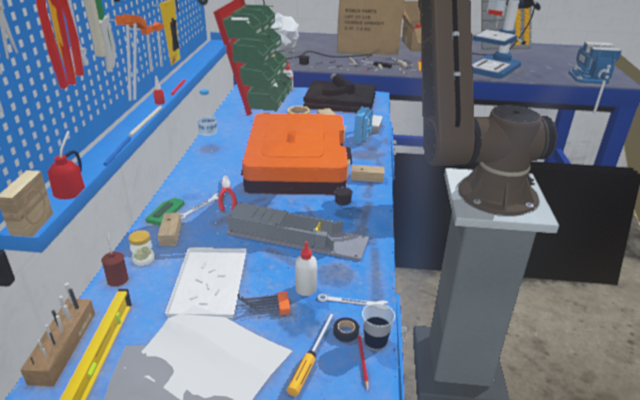

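View pics/wrist0.png

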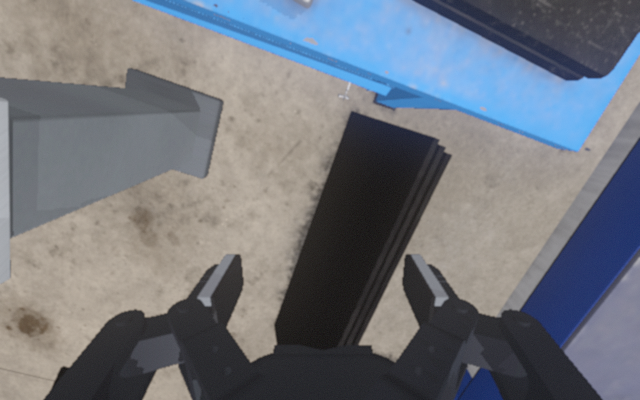

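Run:
```python
import cv2
def crop(n,x0,y0,x1,y1,s,out):
    im=cv2.imread(f"pics/{n}.png")[y0:y1,x0:x1]
    cv2.imwrite(f"pics/{out}.png",cv2.resize(im,None,fx=s,fy=s,interpolation=cv2.INTER_CUBIC))
crop("scene0",225,175,345,285,6,"c1")
crop("scene0",340,180,450,240,7,"c2")
crop("side0",220,195,380,265,5,"c3")
crop("side0",325,150,395,210,8,"c4")
```

```text
(no output)
```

View pics/c1.png

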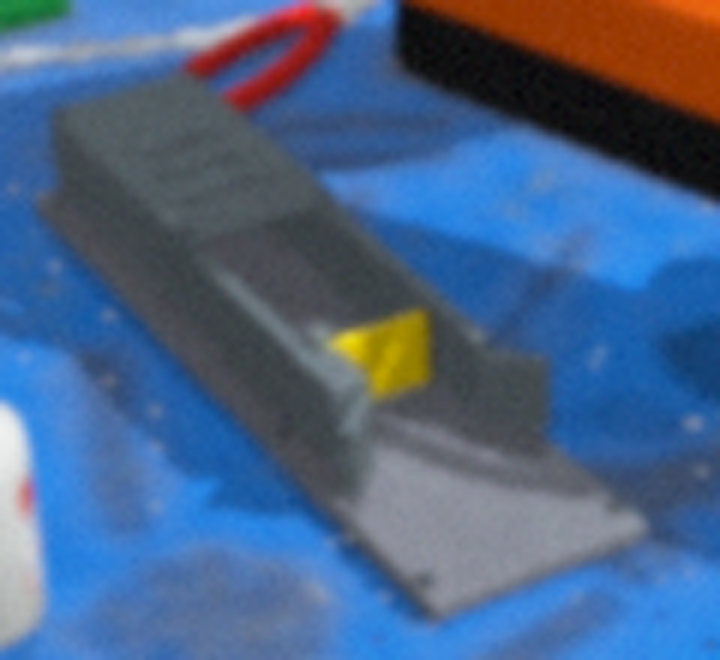

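View pics/c2.png

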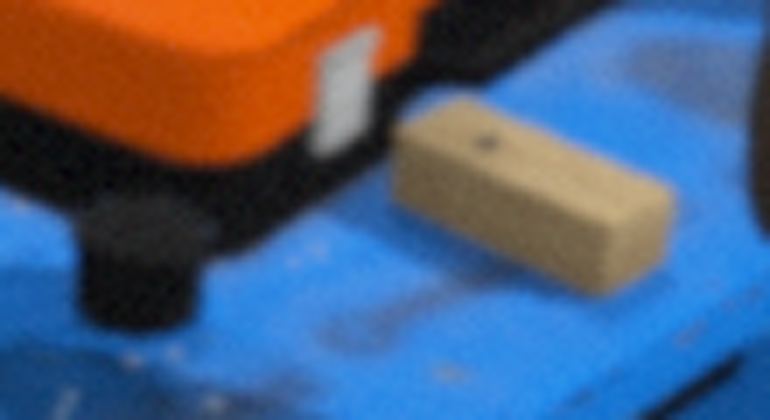

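View pics/c3.png

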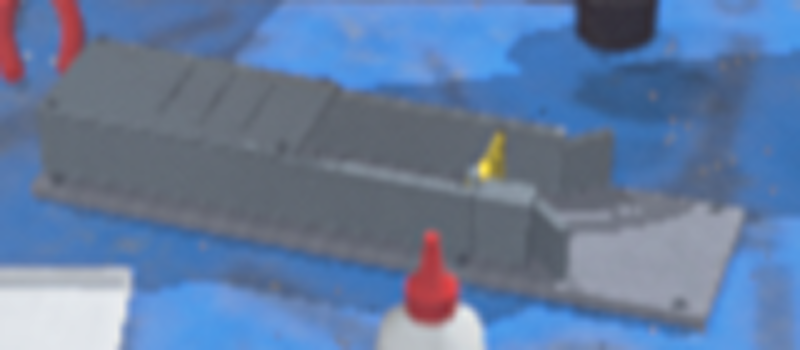

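View pics/c4.png

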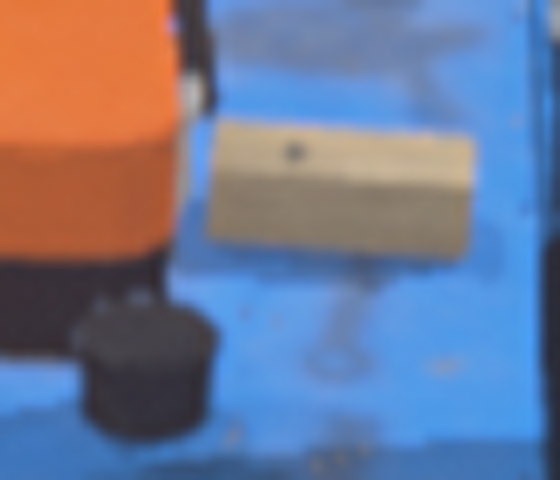

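```bash
cat > h.py <<'E'
import numpy as np
from scipy.optimize import least_squares
C={}
C['scene']=dict(v=45.1106,c=(312.0851,199.5612))
C['side']=dict(v=42.3587,c=(319.6606,196.1367))
def load():
    from rig import optics
    for n in C:
        k=optics.capture(n); C[n]=dict(v=k['vfov'],c=(k['cx'],k['cy']),R=np.array(k['R']),t=np.array(k['t']),px=k['pixels'])
    return C
def proj(n,X):
    k=C[n]; p=np.atleast_2d(X)@k['R'].T+k['t']; f=200/np.tan(np.radians(k['v']/2))
    return np.stack([f*p[:,0]/p[:,2]+k['c'][0],f*p[:,1]/p[:,2]+k['c'][1]],1)
def un(x,y,s,x0,y0): return ((x+.5)/s-.5+x0,(y+.5)/s-.5+y0)
def w(p,L):
    c,s=np.cos(p[2]),np.sin(p[2]); L=np.atleast_2d(np.array(L,float))
    return np.stack([p[0]+c*L[:,0]-s*L[:,1],p[1]+s*L[:,0]+c*L[:,1],L[:,2]],1)
def fit(obs,p0):
    def res(p): return np.concatenate([(proj(n,w(p,L))[0]-np.array(uv)) for n,L,uv in obs])
    r=least_squares(res,p0,loss='soft_l1'); return r.x,res(r.x).reshape(-1,2)
E
python3 - <<'E'
from h import *
load()
a=lambda x,y:un(x,y,6,225,175)
b=lambda x,y:un(x,y,5,220,195)
g=[('scene',(-135,56,10),a(435,608)),('scene',(-135,-46,10),a(648,520)),('scene',(252,56,10),a(38,203)),('scene',(98,5,55),a(257,222)),
('side',(-135,56,10),b(703,322)),('side',(-135,-46,10),b(745,207)),('side',(252,56,10),b(37,186)),('side',(98,5,55),b(309,116))]
for y0 in(0,-1,1,): 
  p,e=fit(g,[600,-100,y0]);print(p,np.abs(e).max())
print(np.round(e,1))
a=lambda x,y:un(x,y,7,340,180)
b=lambda x,y:un(x,y,8,325,150)
P=[]
for base in (0,np.pi/2,-np.pi/2,np.pi):
  # local y along length: h=+-55
  q=[('scene',(-22.5,55,35),a(395,130)),('scene',(-22.5,-55,35),a(612,222)),('scene',(22.5,-55,35),a(673,190)),('scene',(22.5,55,35),a(460,97)),('scene',(-22.5,55,0),a(393,198)),('scene',(-22.5,-55,0),a(605,297)),('scene',(22.5,-55,0),a(668,255)),
  ('side',(22.5,55,35),b(222,120)),('side',(22.5,-55,35),b(475,135)),('side',(-22.5,-55,35),b(470,188)),('side',(-22.5,55,35),b(212,178)),('side',(-22.5,55,0),b(210,240)),('side',(-22.5,-55,0),b(468,260))]
  p,e=fit(q,[500,-300,base]);print(p,np.abs(e).max())
print(np.round(e,1))
E
```

```text
[548.69037089 325.20184768  24.94724006] 2.0839029211884963
[602.99885488 -54.57623322 144.73010083] 104.08611343306711
[548.69037079 325.20184766 -56.73416893] 2.0839028646599616
[[-0.  -0.3]
 [ 0.3  0.3]
 [-0.6 -1.6]
 [ 1.8 -0.6]
 [ 0.1 -0. ]
 [-0.2  1.2]
 [-2.1  0.2]
 [ 1.5  0.9]]
[421.69286691 -47.20743137  -1.57094762] 1.2922740626814857
[421.69286961 -47.20743036  67.54409119] 1.2922781306064053
[421.69286675 -47.20743119 -83.25235662] 1.2922739393201255
[421.69286848 -47.20743065   4.71223794] 1.292276457457831
[[ 0.2 -0.3]
 [ 0.5  0.4]
 [ 1.2 -0.7]
 [ 0.4 -0.7]
 [-0.5  0.3]
 [ 0.2  0.4]
 [ 0.5  0.7]
 [-1.3  0.5]
 [-0.3  0.8]
 [ 0.4  0.6]
 [-0.8 -0.5]
 [-1.   1. ]
 [-0.3  0.8]]
```

{"method": "arm_command", "body": {"targets": [[[0,0,0],1],[[0,0,0],1],[[0,0,0],1],[[0,0,0],0.33],[[1,-1,0],0],[[1,-1,0],0],[[1,-1,0],0],[[1,-1,0],0],[[1,-1,0],0],[[1,-1,0],0],[[1,-1,0],0],[[1,-1,0],0]], "fingers": 1, "newtons": 40}}

```text
clock: 1.75
position: [364.8, -430.0, 245.3]
eef_rot: [1.0, 0.001, 0.0, 0.0]
ft_force: [-0.1, -0.7, 1.2]
opening: 85.4
```

{"method": "arm_command", "body": {"targets": [[[1,-1,0],0],[[1,-1,0],0],[[1,-1,0],0],[[1,-1,0],0],[[0,-1,0],0],[[0,-1,0],0],[[0,-1,0],0],[[0,-1,0],0],[[0,-1,0],0],[[0,-1,0],0],[[0,-1,0],0],[[0,-1,0],0]]}}

```text
clock: 3.25
position: [444.3, -189.4, 245.3]
eef_rot: [1.0, -0.0, 0.0, 0.0]
ft_force: [0.1, 0.7, -0.1]
opening: 85.1
```

{"method": "arm_command", "body": {"targets": [[[0,-1,0.5],0],[[0,-1,0.5],0],[[0,-1,0.5],0],[[0,-1,0.5],0],[[0,-1,0.5],0],[[0,-1,0.5],0],[[0,-1,0],0],[[0,0,0],0]]}}

```text
clock: 4.25
position: [443.9, -49.4, 184.8]
eef_rot: [1.0, 0.001, -0.0, -0.0]
ft_force: [0.3, 0.6, -0.6]
opening: 85.5
```

Run:
```python
from rig import telemetry, optics, r
import cv2,numpy as np
o=telemetry.get_obs();print({k:np.round(o[k],3) for k in ('clock','qpos','position','eef_rot','ft_force','opening')})
c=optics.capture("wrist");cv2.imwrite("pics/wrist1.png",c["pixels"][:,:,::-1])
```

```text
{'clock': np.float64(4.25), 'qpos': array([-0.259,  0.327,  2.05 , -0.   ,  0.765,  1.31 ]), 'position': array([443.946, -49.44 , 184.771]), 'eef_rot': array([ 1.   ,  0.001, -0.   , -0.   ]), 'ft_force': array([ 0.254,  0.554, -0.6  ]), 'opening': np.float64(85.514)}
```

View pics/wrist1.png

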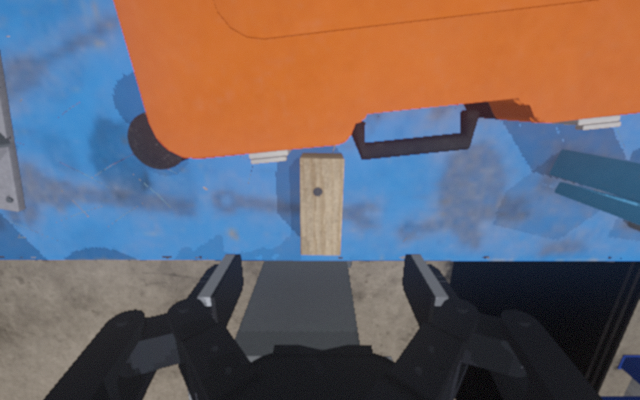

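```bash
cat >> h.py <<'E'
from scipy.spatial.transform import Rotation as Ro
def wset(pos,q,c):
    T=np.eye(4);T[:3,:3]=Ro.from_quat(q).as_matrix();T[:3,3]=pos
    M=np.linalg.inv(T@np.array(c['T_tool_cam']))
    C['wrist']=dict(v=c['vfov'],c=(c['cx'],c['cy']),R=M[:3,:3],t=M[:3,3])
def ray(n,uv,z):
    k=C[n];f=200/np.tan(np.radians(k['v']/2));d=k['R'].T@np.array([(uv[0]-k['c'][0])/f,(uv[1]-k['c'][1])/f,1.]);o=-k['R'].T@k['t']
    return o+d*(z-o[2])/d[2]
E
python3 - <<'E'
from rig import telemetry, optics
from h import *
import cv2
o=telemetry.get_obs();c=optics.capture("wrist");wset(o['position'],o['eef_rot'],c);load()
for uv in [(301,154.5),(343.5,153.5),(341.5,255),(299.5,255)]: print(ray('wrist',uv,35).round(1))
q=[('wrist',(-22.5,55,35),(301,154.5)),('wrist',(22.5,55,35),(343.5,153.5)),('wrist',(22.5,-55,35),(341.5,255)),('wrist',(-22.5,-55,35),(299.5,255))]
# here local +x -> ? test both
for sgn in (1,-1):
  qq=[(n,(sgn*a*-1,b,z),uv) for n,(a,b,z),uv in q]
  p,e=fit(qq,[422,-47,-1.57]);print(p,np.abs(e).max())
cv2.imwrite('pics/w2.png',cv2.resize(c['pixels'][130:280,100:420,::-1],None,fx=2.5,fy=2.5,interpolation=cv2.INTER_CUBIC))
im=C['scene']['px'][110:240,280:450,::-1];cv2.imwrite('pics/s2.png',cv2.resize(im,None,fx=4.5,fy=4.5,interpolation=cv2.INTER_CUBIC))
E
```

```text
Traceback (most recent call last):
  File "h.py", line 9, in load
    k=optics.capture(n); C[n]=dict(v=k['vfov'],c=(k['cx'],k['cy']),R=np.array(k['R']),t=np.array(k['t']),px=k['pixels'])
                                                                              ~^^^^^
KeyError: 'R'
```

```bash
sed -i "s/for n in C:/for n in ('scene','side'):/" h.py
python3 - <<'E'
from rig import telemetry, optics
from h import *
import cv2
o=telemetry.get_obs();c=optics.capture("wrist");wset(o['position'],o['eef_rot'],c);load()
for uv in [(301,154.5),(343.5,153.5),(341.5,255),(299.5,255)]: print(ray('wrist',uv,35).round(1))
q=[('wrist',(-22.5,55,35),(301,154.5)),('wrist',(22.5,55,35),(343.5,153.5)),('wrist',(22.5,-55,35),(341.5,255)),('wrist',(-22.5,-55,35),(299.5,255))]
for sgn in (1,-1):
  qq=[(n,(sgn*a*-1,b,z),uv) for n,(a,b,z),uv in q]
  p,e=fit(qq,[422,-47,-1.57]);print(p,np.abs(e).max())
cv2.imwrite('pics/w2.png',cv2.resize(c['pixels'][130:280,100:420,::-1],None,fx=2.5,fy=2.5,interpolation=cv2.INTER_CUBIC))
im=C['scene']['px'][110:240,280:450,::-1];cv2.imwrite('pics/s2.png',cv2.resize(im,None,fx=4.5,fy=4.5,interpolation=cv2.INTER_CUBIC))
E
```

```text
[480.1 -28.7  35. ]
[481.1 -71.   35. ]
[366.8 -71.3  35. ]
[366.9 -24.1  35. ]
[424.42666135 -70.98632769  -1.59213324] 66.17250773331295
[424.21142684 -48.76510554  -1.58644603] 2.2026618245884038
```

View pics/w2.png

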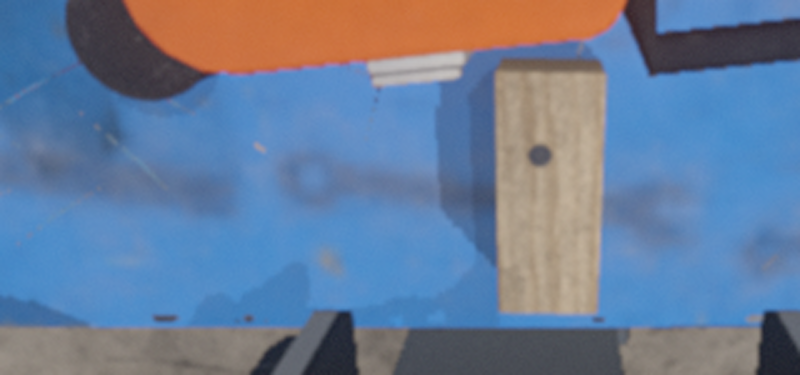

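View pics/s2.png

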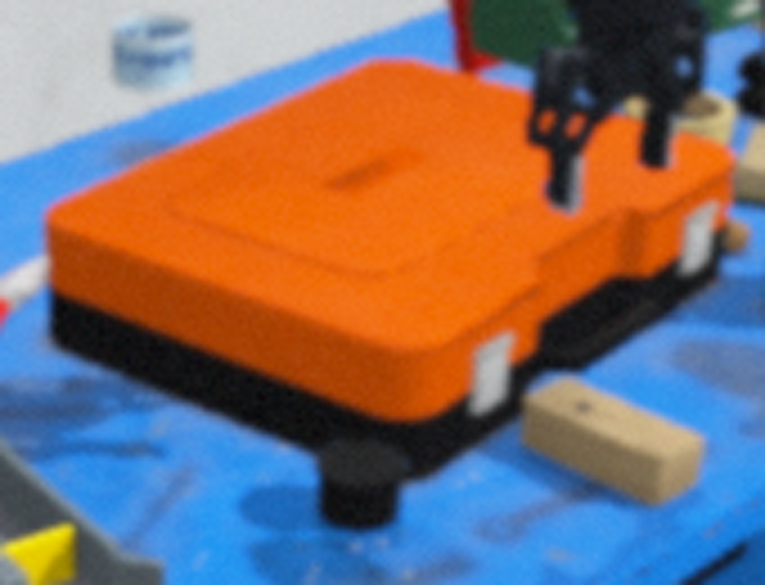

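Run:
```python
from rig import telemetry, optics
from h import *
o=telemetry.get_obs();c=optics.capture("wrist");wset(o['position'],o['eef_rot'],c);load()
q=[('wrist',(-22.5,55,35),(298.3,158.5)),('wrist',(22.5,55,35),(341.3,158.5)),('wrist',(22.5,-55,35),(339.2,255.2)),('wrist',(-22.5,-55,35),(299.5,255.2)),('wrist',(-22.5,55,0),(301,154)),('wrist',(22.5,55,0),(339.5,154))]
p,e=fit([(n,(-a if 0 else a,b,z),uv) for n,(a,b,z),uv in q],[422,-47,-1.57]);print(p,e.round(1))
for n in('scene','side'):print(n,ray(n,{'scene':(280+400/4.5,110+345/4.5),'side':(347,152)}[n],75).round(0))
for n,uv in(('scene',(360,226)),('side',(343.5,204.5))): print('cap',ray(n,uv,0).round(0))
print('bottle',ray('side',(306,294),0).round(0))
```

```text
[420.74715677 -46.86671775  -1.57955493] [[-1.   0.1]
 [ 1.   0.4]
 [ 0.2  0.7]
 [-0.1  0.5]
 [-1.  -1.1]
 [ 0.7 -0.8]]
scene [529.  39.  75.]
side [493. -86.  75.]
cap [482. 124.   0.]
cap [488. 128.   0.]
bottle [552. 546.   0.]
```

{"method": "arm_command", "body": {"targets": [[[-0.85,-0.12,0.5],0],[[0,0,1],0],[[0,0,1],0],[[0,0,1],0],[[0,0,1],0],[[0,0,1],0],[[0,0,1],0],[[0,0,1],0],[[0,0,0.5],0],[[0,0,0.4],0],[[0,0,0],0]]}}

```text
clock: 6.18
position: [427.3, -48.4, 17.1]
eef_rot: [1.0, -0.0, -0.0, -0.0]
ft_force: [-0.0, -0.1, -0.4]
opening: 85.7
```

{"method": "arm_command", "body": {"targets": [[[0,0,0],0],[[0,0,0],0],[[0,0,0],0],[[0,0,0],0],[[0,0,0],0],[[0,0,0],0]], "fingers": -1, "newtons": 40}}

```text
clock: 6.92
position: [427.5, -48.4, 17.9]
eef_rot: [1.0, -0.0, 0.0, 0.0]
ft_force: [-1.3, -0.7, 6.7]
opening: 44.5
```

Run:
```python
from rig import telemetry, optics, r
import cv2,numpy as np
o=telemetry.get_obs();print({k:np.round(o[k],3) for k in ('clock','qpos','position','eef_rot','ft_force','opening')})
c=optics.capture("wrist");cv2.imwrite("pics/wrist3.png",c["pixels"][:,:,::-1])
```

```text
{'clock': np.float64(6.925), 'qpos': array([-0.267,  0.644,  2.217, -0.   ,  0.28 ,  1.305]), 'position': array([427.482, -48.422,  17.856]), 'eef_rot': array([ 1., -0.,  0.,  0.]), 'ft_force': array([-1.282, -0.665,  6.714]), 'opening': np.float64(44.501)}
```

View pics/wrist3.png

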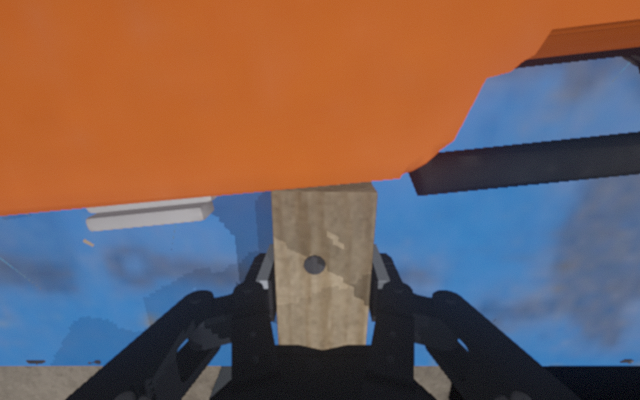

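{"method": "arm_command", "body": {"targets": [[[0,0,-0.5],0],[[0,0,-1],0],[[0,0,-1],0],[[0,0,-1],0],[[0,0,-1],0],[[0,0,-1],0],[[0,0,-1],0],[[0,0,-1],0],[[0.2,-1,0],0],[[0.2,-1,0],0],[[0.2,-1,0],0],[[0.2,-1,0],0]]}}

```text
clock: 8.48
position: [443.1, 32.3, 167.9]
eef_rot: [1.0, -0.0, 0.0, 0.0]
ft_force: [0.3, 0.1, -1.5]
opening: 44.4
```

{"method": "arm_command", "body": {"targets": [[[0.2,-1,0],0],[[0.2,-1,0],0],[[0.2,-1,0],0],[[0.2,-1,0],0],[[0,-1,0],0],[[0,-1,0],0],[[0,-1,0],0],[[0,-1,0],0],[[0,-1,0],0],[[0,-1,0],0],[[0,-1,0],0]]}}

```text
clock: 9.85
position: [459.1, 252.4, 167.8]
eef_rot: [1.0, -0.0, 0.0, 0.0]
ft_force: [-0.5, -0.5, -1.3]
opening: 44.0
```

{"method": "arm_command", "body": {"targets": [[[0,-1,0],0],[[0,-1,0],0],[[0,-1,0],0],[[0,-1,0],0],[[0,-0.4,0],0],[[0,0,0],0.9],[[0,0,0],0.95],[[0,0,0],0],[[0,0,0],0]]}}

```text
clock: 10.98
position: [459.4, 339.6, 167.2]
eef_rot: [0.996, -0.092, -0.0, 0.0]
ft_force: [0.1, 0.1, -1.3]
opening: 44.1
```

Run:
```python
from rig import telemetry, optics, r
import cv2,numpy as np
o=telemetry.get_obs();print({k:np.round(o[k],3) for k in ('clock','qpos','position','eef_rot','ft_force','opening')})
c=optics.capture("wrist");cv2.imwrite("pics/wrist4.png",c["pixels"][:,:,::-1])
```

```text
{'clock': np.float64(10.975), 'qpos': array([ 0.521,  0.507,  1.777, -0.   ,  0.858,  2.275]), 'position': array([459.43 , 339.551, 167.241]), 'eef_rot': array([ 0.996, -0.092, -0.   ,  0.   ]), 'ft_force': array([ 0.069,  0.069, -1.281]), 'opening': np.float64(44.118)}
```

View pics/wrist4.png

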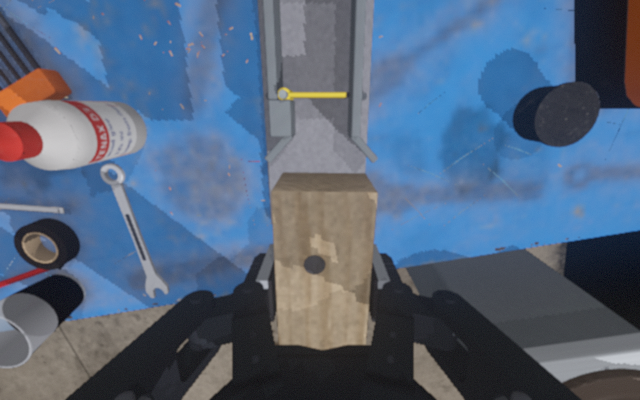

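Run:
```python
import cv2
im=cv2.imread("pics/wrist4.png")[0:200,245:395]
cv2.imwrite("pics/c5.png",cv2.resize(im,None,fx=4,fy=4,interpolation=cv2.INTER_CUBIC)[:600])
cv2.imwrite("pics/c6.png",cv2.resize(cv2.imread("pics/wrist4.png")[150:360,245:395],None,fx=2.8,fy=2.8,interpolation=cv2.INTER_CUBIC))
```

```text
(no output)
```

View pics/c5.png

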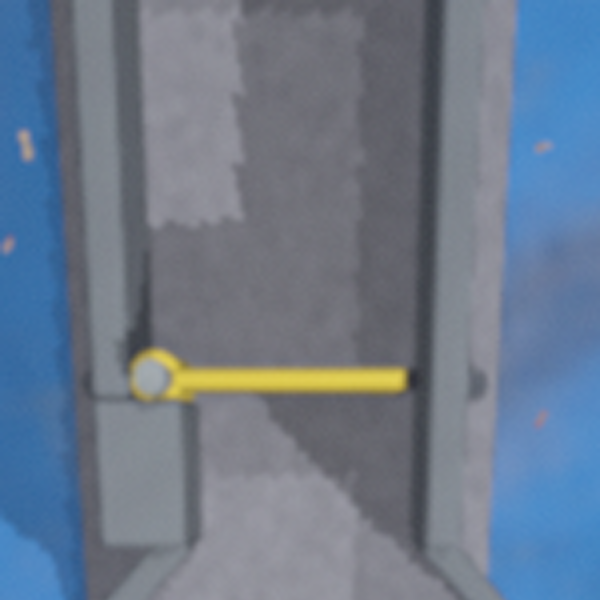

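View pics/c6.png

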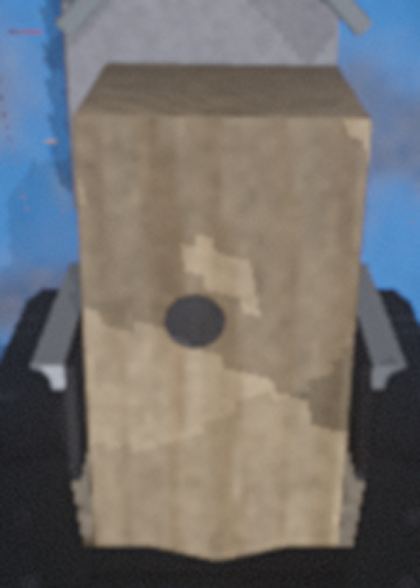

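Run:
```python
from rig import telemetry, optics
from h import *
o=telemetry.get_obs();c=optics.capture("wrist");wset(o['position'],o['eef_rot'],c)
u=lambda x,y:un(x,y,4,245,0)
N=None
pts=[(u(188,546),51,-34,25.5),(u(428,549),51,-34,-25.5),(u(443,0),51,N,-25.3),(u(113,0),51,N,36),(u(128,390),51,N,36),(u(407,380),49,0,-24),(u(250,380),49,0,N),(u(152,378),51,0,31),(u(515,0),10,N,-46),(u(492,545),10,N,-46),(u(192,400),51,N,25.5)]
W=[(ray('wrist',a,z)[:2],gx,gy) for a,z,gx,gy in pts]
def res(p,full=False):
    c_,s=np.cos(p[2]),np.sin(p[2]);out=[]
    for P,gx,gy in W:
        d=P-p[:2];l=(c_*d[0]+s*d[1],-s*d[0]+c_*d[1])
        out+=[0 if gx is N else l[0]-gx,0 if gy is N else l[1]-gy]
    return np.array(out)
r=least_squares(res,[549,325,-.185],loss='soft_l1');print(r.x);print(res(r.x).reshape(-1,2).round(1))
v=lambda x,y:un(x,y,2.8,245,150)
# block in tool: top face far corners, bottom far corners
q0=o['position']; yaw=2*np.arctan2(o['eef_rot'][1],o['eef_rot'][0]);print('toolyaw',yaw)
ob=[('wrist',(55,22.5,35),v(77,113)),('wrist',(55,-22.5,35),v(371,117)),('wrist',(55,22.5,0),v(107,67)),('wrist',(55,-22.5,0),v(338,67))]
def rb(p):
    out=[]
    for n,L,uv in ob:
        X=w(p[:3],L)[0];X[2]+=p[3];out.append(proj(n,X)[0]-uv)
    return np.concatenate(out)
b=least_squares(rb,[q0[0]-6,q0[1],yaw,q0[2]-17]);print(b.x,rb(b.x).round(1))
d=b.x[:2]-q0[:2];cc,ss=np.cos(yaw),np.sin(yaw);print('block centre rel TCP, along toolx, left:',cc*d[0]+ss*d[1],-ss*d[0]+cc*d[1], 'z',b.x[3]-q0[2])
g=r.x
for gx in(-70,-69):print(g[0]+np.cos(g[2])*gx,g[1]+np.sin(g[2])*gx)
```

```text
[ 5.48880492e+02  3.25207898e+02 -1.82681184e-01]
[[ 0.5 -0.1]
 [-0.2 -0.5]
 [ 0.  -0.4]
 [ 0.  -0.4]
 [ 0.   0.5]
 [-0.2  3.2]
 [-0.2  0. ]
 [ 0.2  0.5]
 [ 0.   0.7]
 [ 0.  -0.2]
 [ 0.  -2.1]]
toolyaw -0.183703131522578
[ 4.51947210e+02  3.41573856e+02 -1.92818157e-01  1.45574892e+02] [ 0.1  1.  -0.2  0.4  0.3 -1.3 -0.1 -0.6]
block centre rel TCP, along toolx, left: -7.7253035538805115 0.6219645573290566 z -21.669817253750324
480.04528155670357 337.92457335056685
481.0286417024913 337.74290655757414
```

{"method": "arm_command", "body": {"targets": [[[0.5,-0.05,0],0],[[0.53,-0.05,0],0],[[0,0,1],0],[[0,0,1],0],[[0,0,1],0],[[0,0,1],0],[[0,0,0.8],0],[[0,0,0],0],[[0,0,0],0]]}}

```text
clock: 12.2
position: [480.4, 337.9, 71.7]
eef_rot: [0.996, -0.092, 0.0, -0.0]
ft_force: [1.0, -0.3, -2.1]
opening: 44.4
```

Run:
```python
from rig import telemetry, optics, r
import cv2,numpy as np
o=telemetry.get_obs();print({k:np.round(o[k],3) for k in ('clock','qpos','position','eef_rot','ft_force','opening')})
c=optics.capture("wrist");cv2.imwrite("pics/wrist5.png",cv2.resize(c["pixels"][0:300,200:440,::-1],None,fx=2,fy=2))
c=optics.capture("side");cv2.imwrite("pics/side5.png",cv2.resize(c["pixels"][160:280,220:400,::-1],None,fx=4,fy=4,interpolation=2))
```

```text
{'clock': np.float64(12.2), 'qpos': array([ 0.501,  0.66 ,  1.805, -0.   ,  0.676,  2.257]), 'position': array([480.44 , 337.888,  71.743]), 'eef_rot': array([ 0.996, -0.092,  0.   , -0.   ]), 'ft_force': array([ 0.968, -0.289, -2.076]), 'opening': np.float64(44.383)}
```

View pics/wrist5.png

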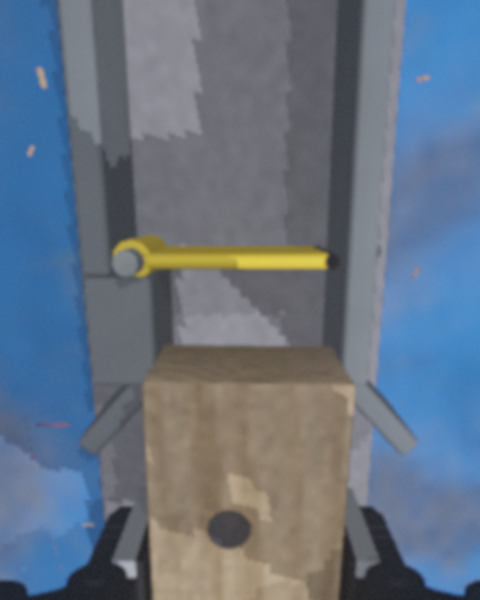

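View pics/side5.png

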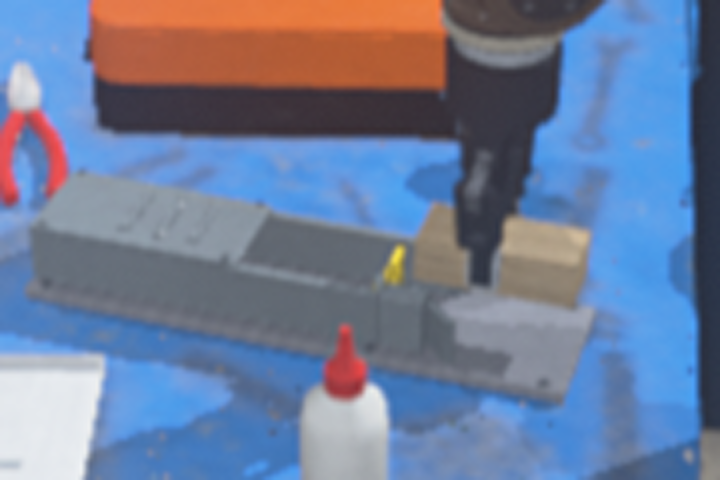

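{"method": "arm_command", "body": {"targets": [[[0,0,0.6],0],[[0,0,0.6],0],[[0,0,0.4],0],[[0,0,0.2],0],[[0,0,0.15],0],[[0,0,0.1],0],[[0,0,0],0]]}}

```text
clock: 13.18
position: [480.0, 337.8, 30.3]
eef_rot: [0.996, -0.092, 0.0, 0.0]
ft_force: [0.5, 0.1, -1.4]
opening: 44.4
```

{"method": "arm_command", "body": {"targets": [[[0,0,0.05],0],[[0,0,0.05],0],[[0,0,0],0]]}}

```text
clock: 13.55
position: [480.0, 337.8, 28.3]
eef_rot: [0.996, -0.092, 0.0, 0.0]
ft_force: [-0.1, 0.9, -0.2]
opening: 44.5
```

{"method": "arm_command", "body": {"targets": [[[0,0,0],0],[[0,0,0],0],[[0,0,0],0],[[0,0,0],0]], "fingers": 0.4}}

```text
clock: 14.05
position: [480.1, 337.8, 28.3]
eef_rot: [0.996, -0.092, 0.0, 0.0]
ft_force: [0.5, -0.7, 0.0]
opening: 60.0
```

{"method": "arm_command", "body": {"targets": [[[0,0,-0.5],0],[[0,0,-1],0],[[0,0,-1],0],[[-0.5,0,-1],0],[[-1,0,-0.5],0],[[-1,0,0],0],[[0,0,0],0]]}}

```text
clock: 14.92
position: [428.7, 347.3, 108.0]
eef_rot: [0.996, -0.092, -0.001, 0.0]
ft_force: [0.3, 0.0, 0.3]
opening: 59.7
```

Run:
```python
from rig import telemetry, optics, r
import cv2,numpy as np
o=telemetry.get_obs();print({k:np.round(o[k],3) for k in ('clock','qpos','position','eef_rot','ft_force','opening')})
c=optics.capture("wrist");cv2.imwrite("pics/wrist6.png",cv2.resize(c["pixels"][0:300,200:440,::-1],None,fx=2,fy=2))
c=optics.capture("side");cv2.imwrite("pics/side6.png",cv2.resize(c["pixels"][160:280,220:400,::-1],None,fx=4,fy=4,interpolation=2))
```

```text
{'clock': np.float64(14.925), 'qpos': array([ 0.561,  0.569,  1.872, -0.   ,  0.702,  2.315]), 'position': array([428.732, 347.281, 107.974]), 'eef_rot': array([ 0.996, -0.092, -0.001,  0.   ]), 'ft_force': array([0.335, 0.048, 0.344]), 'opening': np.float64(59.718)}
```

View pics/wrist6.png

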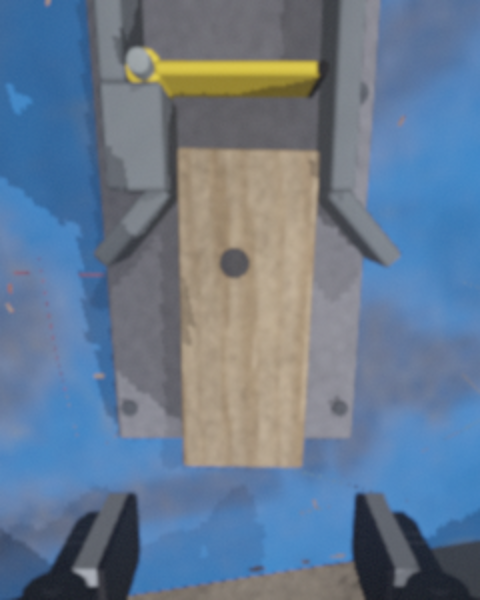

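View pics/side6.png

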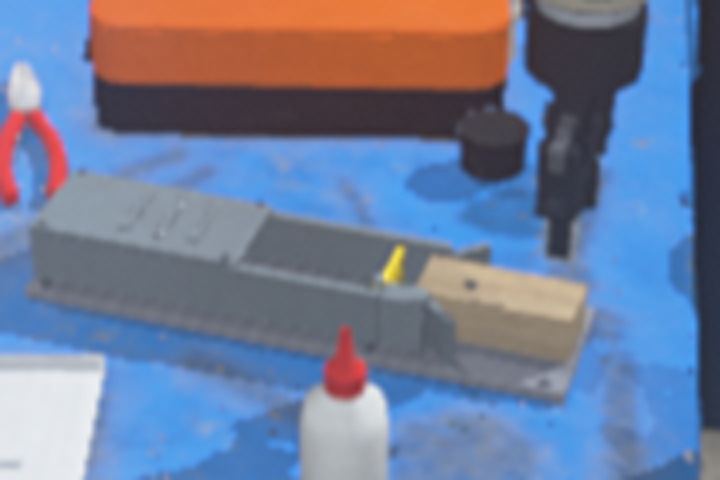

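{"method": "arm_command", "body": {"targets": [[[-0.75,0,0],0],[[-0.75,0,0],0],[[-0.65,0,0],0],[[0,0,1],0],[[0,0,1],0],[[0,0,1],0],[[0,0,0.7],0],[[0,0,0.3],0],[[0,0,0],0]], "fingers": -1}}

```text
clock: 16.15
position: [388.5, 355.0, 28.2]
eef_rot: [0.996, -0.092, -0.0, 0.0]
ft_force: [0.2, -0.5, 0.3]
opening: 0.0
```

{"method": "arm_command", "body": {"targets": [[[0.4,0,0],0],[[0.4,0,0],0],[[0.25,0,0],0],[[0.25,0,0],0],[[0.25,0,0],0],[[0,0,0],0]]}}

```text
clock: 16.9
position: [419.6, 349.2, 28.2]
eef_rot: [0.996, -0.093, 0.0, -0.0]
ft_force: [-0.0, 0.2, -0.1]
opening: 0.0
```

```bash
cat > look.py <<'E'
import sys
from rig import telemetry, optics, r
from h import *
import cv2
o=telemetry.get_obs();print({k:np.round(o[k],3).tolist() for k in ('clock','qpos','position','eef_rot','ft_force','opening')})
g=np.array([548.88,325.21,-.1827]);d=o['position'][:2]-g[:2];c_,s=np.cos(g[2]),np.sin(g[2])
f=o['ft_force']
print('gate x,y',c_*d[0]+s*d[1],-s*d[0]+c_*d[1],'F along',c_*f[0]+s*f[1],'left',-s*f[0]+c_*f[1],f[2])
if len(sys.argv)>1:
    t=sys.argv[1]
    a=cv2.resize(optics.capture("wrist")["pixels"][0:400,180:460,::-1],None,fx=1.5,fy=1.5)
    b=cv2.resize(optics.capture("side")["pixels"][180:280,220:390,::-1],None,fx=2.2,fy=2.2,interpolation=2)
    im=np.zeros((600,800,3),np.uint8);im[:a.shape[0],:a.shape[1]]=a;im[:b.shape[0],a.shape[1]:a.shape[1]+b.shape[1]]=b[:,:800-a.shape[1]]
    cv2.imwrite(f"pics/{t}.png",im)
E
python3 look.py l7
```

```text
{'clock': 16.9, 'qpos': [0.573, 0.694, 1.929, -0.0, 0.518, 2.33], 'position': [419.564, 349.187, 28.235], 'eef_rot': [0.996, -0.093, 0.0, -0.0], 'ft_force': [-0.04, 0.161, -0.113], 'opening': 0.005}
gate x,y -131.51997360784782 0.0832682927744628 F along -0.06812260222218264 left 0.15079975231829829 -0.11310527958235808
```

View pics/l7.png

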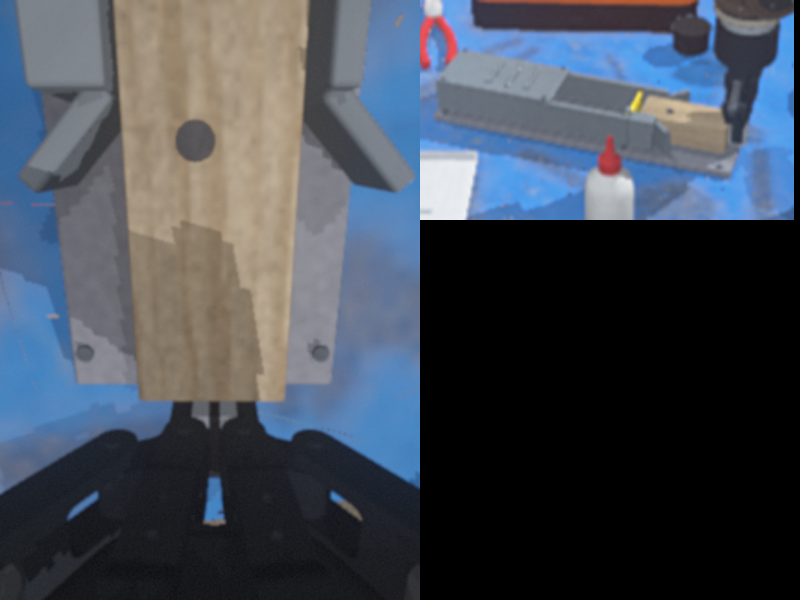

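{"method": "arm_command", "body": {"targets": [[[0.25,0,0],0],[[0.25,0,0],0],[[0.2,0,0],0],[[0.2,0,0],0],[[0.2,0,0],0],[[0.2,0,0],0],[[0.2,0,0],0],[[0.2,0,0],0]]}}

```text
clock: 18.0
position: [451.8, 342.7, 28.1]
eef_rot: [0.996, -0.092, -0.001, 0.001]
ft_force: [-5.3, 1.0, 2.2]
opening: 0.0
```

```bash
python3 look.py l8
```

```text
{'clock': 18.0, 'qpos': [0.532, 0.712, 1.873, 0.0, 0.559, 2.288], 'position': [451.827, 342.668, 28.148], 'eef_rot': [0.996, -0.092, -0.001, 0.001], 'ft_force': [-5.279, 1.032, 2.187], 'opening': 0.047}
gate x,y -98.60972728265483 -0.46597852975064313 F along -5.378743192970093 left 0.05534987689201365 2.186538243668698
```

View pics/l8.png

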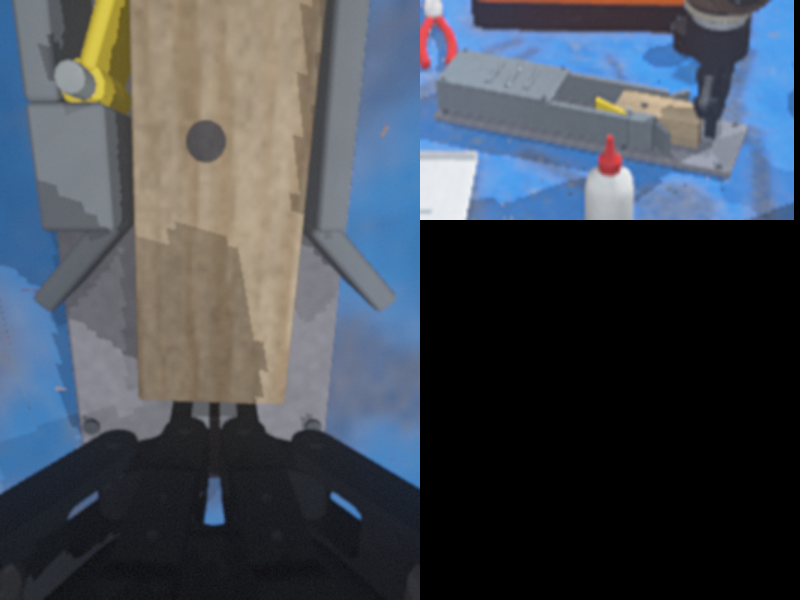

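{"method": "arm_command", "body": {"targets": [[[0.3,0,0],0],[[0.4,0,0],0],[[0.4,0,0],0],[[0.4,0,0],0],[[0.4,0,0],0],[[0.4,0,0],0],[[0.4,0,0],0],[[0.4,0,0],0]]}}

```text
clock: 19.1
position: [514.0, 331.4, 28.2]
eef_rot: [0.996, -0.092, 0.0, 0.0]
ft_force: [-1.3, -0.0, -0.3]
opening: 0.4
```

```bash
python3 look.py l9
```

```text
{'clock': 19.1, 'qpos': [0.465, 0.749, 1.76, -0.0, 0.633, 2.221], 'position': [513.967, 331.377, 28.222], 'eef_rot': [0.996, -0.092, 0.0, 0.0], 'ft_force': [-1.349, -0.014, -0.25], 'opening': 0.376}
gate x,y -35.452870385359375 -0.2787447029525154 F along -1.323528030143461 left -0.25895326212789777 -0.25010330142891807
```

View pics/l9.png

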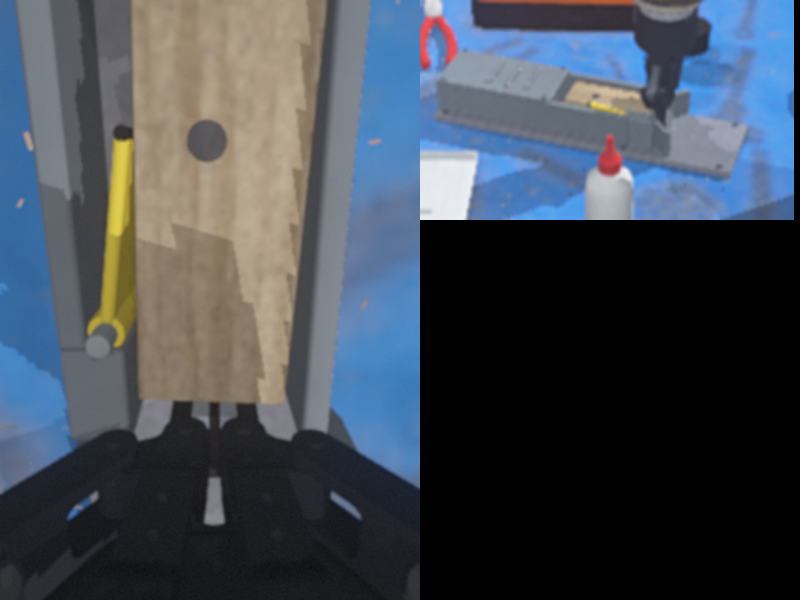

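{"method": "arm_command", "body": {"targets": [[[0.4,0,0],0],[[0.4,0,0],0],[[0.4,0,0],0],[[0.4,0,0],0],[[0.4,0,0],0],[[0.4,0,0],0],[[0.4,0,0],0],[[0.4,0,0],0],[[0.3,0,0],0],[[0,0,0],0]]}}

```text
clock: 20.45
position: [583.0, 318.6, 28.2]
eef_rot: [0.996, -0.093, 0.001, -0.0]
ft_force: [-0.6, 0.2, 0.4]
opening: -0.2
```

```bash
python3 look.py l10
```

```text
{'clock': 20.45, 'qpos': [0.401, 0.799, 1.618, -0.0, 0.723, 2.157], 'position': [583.014, 318.614, 28.233], 'eef_rot': [0.996, -0.093, 0.001, -0.0], 'ft_force': [-0.59, 0.174, 0.354], 'opening': -0.24}
gate x,y 34.76394707539586 -0.28468826198118524 F along -0.6119032706697017 left 0.06429964306940533 0.3535216777312632
```

View pics/l10.png

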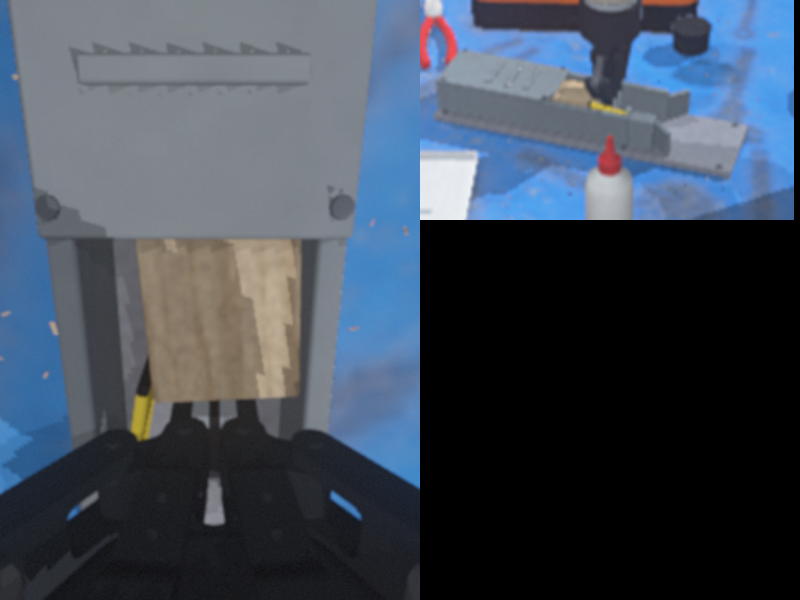

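{"method": "arm_command", "body": {"targets": [[[0.2,0,0],0],[[0.2,0,0],0],[[0.2,0,0],0],[[0.1,0,0],0],[[0.1,0,0],0],[[0,0,0],0]]}}

```text
clock: 21.3
position: [598.2, 315.5, 28.3]
eef_rot: [0.996, -0.092, 0.0, 0.0]
ft_force: [-0.7, -0.3, -0.4]
opening: -0.0
```

{"method": "arm_command", "body": {"targets": [[[0.1,0,0],0],[[0.1,0,0],0]]}}

```text
clock: 21.55
position: [602.1, 314.8, 28.2]
eef_rot: [0.996, -0.092, 0.0, 0.0]
ft_force: [-2.2, -0.5, 0.4]
opening: -0.2
```

{"method": "arm_command", "body": {"targets": [[[0.1,0,0],0],[[0.1,0,0],0]]}}

```text
clock: 21.8
position: [606.0, 314.1, 28.2]
eef_rot: [0.996, -0.092, -0.0, 0.0]
ft_force: [-2.3, -1.2, -0.5]
opening: -0.1
```

{"method": "arm_command", "body": {"targets": [[[0.1,0,0],0],[[0,0,0],0]]}}

```text
clock: 22.05
position: [607.9, 313.7, 28.2]
eef_rot: [0.996, -0.093, 0.0, 0.0]
ft_force: [-1.0, -1.6, 1.2]
opening: -0.2
```

{"method": "arm_command", "body": {"targets": [[[0.1,0,0],0],[[0,0,0],0]]}}

```text
clock: 22.3
position: [609.6, 313.5, 28.2]
eef_rot: [0.996, -0.092, -0.0, 0.0]
ft_force: [-5.6, -0.3, 1.4]
opening: 0.0
```

{"method": "arm_command", "body": {"targets": [[[0,0,0],0]]}}

```text
clock: 22.42
position: [609.6, 313.6, 28.2]
eef_rot: [0.996, -0.092, -0.0, 0.0]
ft_force: [-4.2, 1.1, 0.5]
opening: -0.3
```

{"method": "arm_command", "body": {"targets": [[[0.05,0,0],0],[[0,0,0],0]]}}

```text
clock: 22.68
position: [610.4, 313.4, 28.2]
eef_rot: [0.996, -0.092, -0.0, 0.0]
ft_force: [-5.1, 0.5, 2.0]
opening: -0.0
```

```bash
python3 look.py l11
```

```text
{'clock': 22.675, 'qpos': [0.378, 0.822, 1.555, 0.0, 0.765, 2.134], 'position': [610.429, 313.408, 28.25], 'eef_rot': [0.996, -0.092, -0.0, 0.0], 'ft_force': [-5.135, 0.501, 1.969], 'opening': -0.031}
gate x,y 62.668659784543735 -0.42279173242525836 F along -5.140622977059626 left -0.4406774965638037 1.9687275447419128
```

View pics/l11.png

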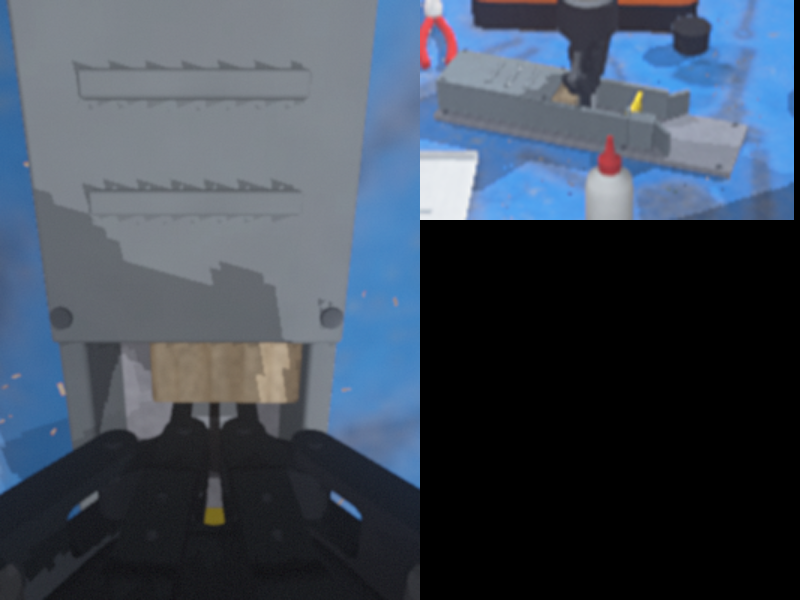

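{"method": "arm_command", "body": {"targets": [[[0.08,0,0],0],[[0,0,0],0]]}}

```text
clock: 23.02
position: [611.8, 313.1, 28.2]
eef_rot: [0.996, -0.092, -0.001, 0.0]
ft_force: [-8.0, 0.5, 1.7]
opening: 0.3
```

{"method": "arm_command", "body": {"targets": [[[0,0,0],0]]}}

```text
clock: 23.15
position: [611.7, 313.1, 28.2]
eef_rot: [0.996, -0.092, -0.001, 0.0]
ft_force: [-6.8, 0.7, 2.7]
opening: 0.3
```

{"method": "arm_command", "body": {"targets": [[[0,0,0],0]]}}

```text
clock: 23.28
position: [611.8, 313.1, 28.2]
eef_rot: [0.996, -0.092, -0.0, 0.0]
ft_force: [-7.0, 1.7, 2.9]
opening: -0.1
```

{"method": "arm_command", "body": {"targets": [[[-0.1,0,0],0],[[-0.1,0,0],0],[[-0.1,0,0],0],[[-0.1,0,0],0],[[0,0,0],0]]}}

```text
clock: 23.9
position: [604.6, 314.5, 28.4]
eef_rot: [0.996, -0.092, 0.0, -0.0]
ft_force: [-0.2, -0.4, 0.5]
opening: -0.0
```

{"method": "arm_command", "body": {"targets": [[[-0.1,0,0],0],[[-0.1,0,0],0],[[-0.1,0,0],0],[[0,0,0],0]]}}

```text
clock: 24.4
position: [598.4, 315.7, 28.3]
eef_rot: [0.996, -0.092, -0.0, 0.0]
ft_force: [0.3, -1.0, 0.3]
opening: -0.1
```

```bash
python3 look.py l12
```

```text
{'clock': 24.4, 'qpos': [0.388, 0.812, 1.583, -0.0, 0.747, 2.144], 'position': [598.402, 315.656, 28.264], 'eef_rot': [0.996, -0.092, -0.0, 0.0], 'ft_force': [0.317, -1.012, 0.285], 'opening': -0.109}
gate x,y 50.43360445817616 -0.3977850244882202 F along 0.49611726602856565 left -0.9378808024078119 0.28540836210790405
```

View pics/l12.png

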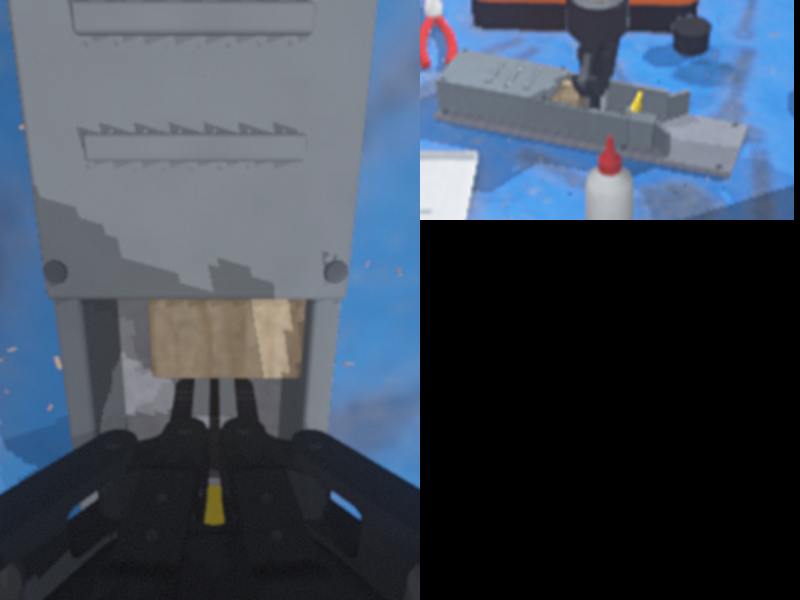

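Clear of the block; lift straight up.

{"method": "arm_command", "body": {"targets": [[[0,0,-0.5],0],[[0,0,-1],0],[[0,0,-1],0],[[0,0,-1],0],[[0,0,-1],0],[[0,0,-1],0],[[-1,0,-1],0],[[-1,0,-0.5],0],[[-1,0,0],0],[[-1,0,0],0],[[-1,0,0],0],[[0,0,0],0]]}}

```text
clock: 26.0
position: [498.9, 334.4, 168.5]
eef_rot: [0.996, -0.092, -0.0, 0.0]
ft_force: [0.4, 0.2, 0.4]
opening: -0.1
```

```bash
python3 look.py l13; python3 -c "
from rig import optics
import cv2
c=optics.capture('scene')['pixels'][170:340,150:430,::-1];cv2.imwrite('pics/sc13.png',cv2.resize(c,None,fx=2.8,fy=2.8,interpolation=2))"
```

```text
{'clock': 26.0, 'qpos': [0.481, 0.542, 1.702, -0.0, 0.899, 2.235], 'position': [498.897, 334.404, 168.536], 'eef_rot': [0.996, -0.092, -0.0, 0.0], 'ft_force': [0.434, 0.183, 0.365], 'opening': -0.075}
gate x,y -50.82166878435411 -0.040585262689438295 F along 0.3930518063174996 left 0.2589366074505132 0.36516686903606577
```

View pics/l13.png

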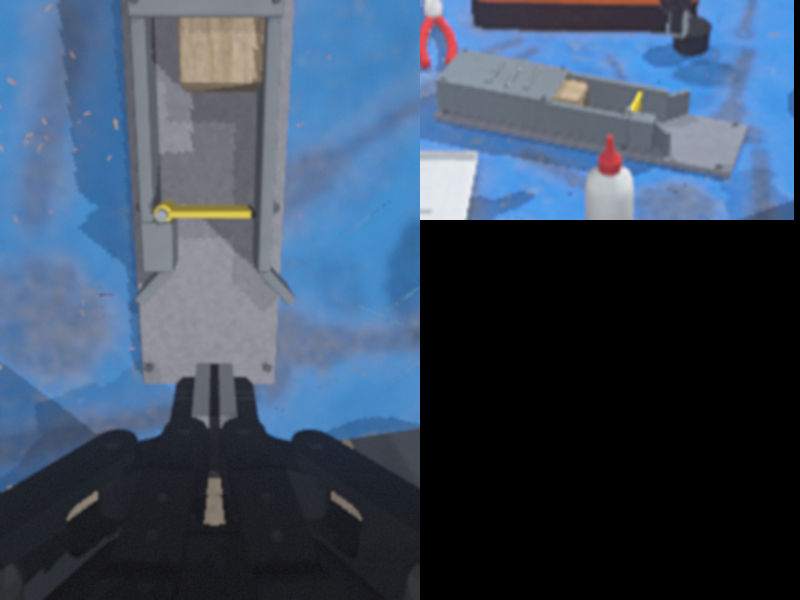

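View pics/sc13.png

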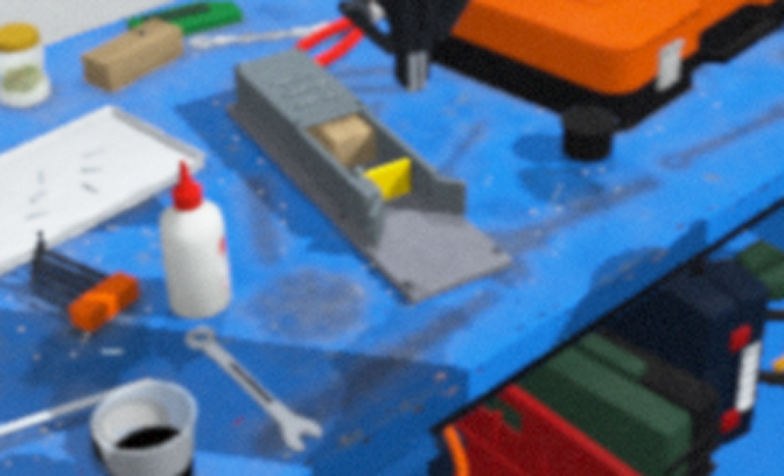

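```bash
python3 -c "
from rig import r
print(r.finish_job())"
```

```text
the job is handed in; nothing more can be done
None
```

The pine block is loaded in the drilling fixture, lying flat behind the shut flap. I handed the job in at about 26 s of the 61 s allowed.

- **Laying it in:** I gripped the block across its width, laid it lengthwise in the open front lane and let go. With the fingers shut, I then pushed it through the flap.
- **Flap:** I read about 5 N while the flap was opening, but only at the ends of moves, so a brief peak may have been missed.
- **Buffer:** I pushed until the force held at about 7 N, with single readings of 6.8 to 8.0 N. By the spring rate that is about 7 mm of give, against the limit of 12 mm. The travel is worked out from the force, because the buffer can't be seen.
- **Taking the gripper out:** I eased back until the force fell to zero and a gap opened behind the block. Then I lifted straight up.

**Last checks:** The wrist, scene and side pictures show the flap square across the lane and the block flat, with its near end well behind the flap's swing. The block sits a little to the right in the pocket, because the flap nudged it on the way through. The bottle, cap and spanner look unmoved in the pictures, though I did not measure them again. None of the checks failed or disagreed in a way that mattered.

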